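# Fasten the bead case: swing the hold-down strap across the lids and spin its wing nut down

### The arm

A 6-joint arm with a two-finger parallel gripper is mounted at the origin on the work surface. World frame = base frame: x ahead of the robot, y to its left, z up, the work surface at z = 0. Lengths are in m, angles in rad, forces in N, time in s.
With the tool pointing down it reaches from about 0.375 to 0.975 m from the base axis. Payload 3.8 kg.
Tool frame: the origin (TCP) lies at the very end of the fingers, on their centre line; the grasp point (between the pads) lies 19 mm behind it; z points along the fingers, y is the direction in which the jaws open and shut (so a half turn about z gives the same grasp; the last joint's range is limited). The gripper opens to 85 mm and grips with 20 to 120 N. Pads are 22 mm wide; open, the fingers measure 114 mm over their backs; the gripper's body (76 mm by 85 mm) begins 54 mm behind the grasp point. The pads swing forward as they close: fully open they stand 13 mm farther back than shut.
Start: joints at [1.109, 0.264, 1.604, -0, 1.274, -0.037], TCP at [0.278, 0.615, 0.231] pointing down, gripper open.
Joint ranges: [-2.63, 2.63], [-0.94, 2.18], [0.31, 2.57], [-1.31, 4.45], [0, 2.66], [-2.55, 2.55]. Speed limits (rad/s): [2.57, 2.57, 3.14, 3.14, 3.14, 3.14].

### API

Orientations are given as a rotation vector (axis times angle).
In Python, from workcell import read_state, read_camera, camera_info, finish_job gives the robot as it stands. The module is installed in compiled form; this text tells all that it offers.
- The arm moves only by the tool play_rows, never from a script. Its argument "motion" is a list of rows, each a list of 5 numbers: the shift along the tool's x, y, z in units of 1000 mm (1.0 is 1000 mm), then the turn about the tool's z in units of 2 pi rad (1.0 is 2 pi rad), then the finger opening in mm, from 0 to 85.4. A call has 1 to 5 rows; each row shifts and turns the commanded pose from where the row before left it, along the tool's axes as they then stand; what a row does not reach is not made up. A row lasts 1/8 s, in which the tool goes at most 62.5 mm and 10.7 degrees, less where a joint would pass 70% of its speed; a pose out of reach is approached as far as the arm can. A call with a number of a shift or a turn outside -1 to 1 is refused whole. A call with a gripper value outside its range is refused whole. The fingers move at their own pace and stop on an object; "squeeze" is the grip in N (left out, the last holds). Time passes only in rows, so rows that do not move let the fingers close. It gives the time, the measured TCP pose, the force and the opening at its end, in the units of the state.
- read_state(): the state, without advancing time (a new reading comes with each control period).
- read_camera(name): name is "side" or "top" or "wrist"; returns the picture (400x640x3 uint8, red, green, blue); there is no depth.
- camera_info(name): a dict with "intrinsics" (3x3 intrinsics, pixels), "pose" (4x4, takes a point from camera to world coordinates). Camera axes: x right, y down, z forward; pixel columns grow to the right and rows downward; lengths in m; the calibration is good to about 2 mm. A picture is of the moment at which its call begins: read the wrist's pose just before it. camera_info takes no time and is no camera call; for the wrist camera it gives the pose at the moment of the call.
- finish_job(): hands the job in, once; it reports no verdict.
The state is a dict: "time": time; "q": joint angles; "joint_vel": joint speeds; "joint_torque": joint torques, N m; "tool_pos": TCP position; "tcp_rot": TCP orientation; "wrist_force": force on the tool from outside, world axes, zero at the start; "torque": the same for the moment, N m; "width": opening from 0.0 (shut) to 1.0 (fully open).
Only numpy, scipy, OpenCV 4.12 (cv2) and the standard library are available. Lean on these libraries where they do the work, as an engineer would, in place of code of your own. Each camera call takes 0.05 s, during which the arm holds its last target. There are 200 camera calls.

### The job

Fasten the two glass lids of the bead case: with a fingertip, push the loose steel hold-down strap round until it lies square across both lids, then spin its wing nut clockwise with light fingertip strokes on the wings until it is fully home on the strap. Only push: do not pinch or force the nut, and leave the things standing on the glass where they are.

Things in the scene. Friction and masses are not known exactly. Their poses are not given: they have to be found in the camera images.
- case: low glass-topped bead case fixed on the counter, 300 (x) by 524 (y) by 70 mm high; origin: centre of its underside; x points away from the robot to the lid hinges, y left. A 36 mm wide centre bar along x parts the two lids. Beside it on each side: a 43 mm wide white lid frame, then glass. Bar and frames are flush, 70 mm above the counter, the glass 4 mm lower.
- stud (a point): point on the axis of the upright 10 mm stud on the case's centre bar, 75 mm to the front (-x) of the case's centre. The point is at the top of the strap's washer, 77.5 mm above the counter, where the wing nut's underside sits when home. The stud's top is 110 mm above the counter.
- strap (a joint): angle (rad) of the flat steel hold-down strap about the stud, counter-clockwise from above. 0: along the centre bar, tab to the front (case -x), holding neither lid. +1.57 or -1.57: square across, an end on each lid (either way is right). Stops at +-1.9. Stiff (about 2 N at the tab), stays where left. 116 mm long, 24 wide, centred on the stud; its top is 75.5 mm above the counter.
- strap_tab (a point): middle of the finger tab: one end of the strap bent straight up, 5 mm thick along the strap, 24 mm wide, its top 91.5 mm above the counter, its centre 55.5 mm from the stud's axis. The point's x axis runs along the strap from the tab towards the stud.
- wingnut: steel wing nut on the stud above the strap; origin on the stud's axis at the nut's underside. Its two wings lie along its +x and -x: 5 mm thick rounded ears from 13 to 32 mm off the axis and from 12 to 32 mm above the underside, on a hub 23 mm across and 15 mm high. Captive on its thread: clockwise from above runs it down, 2 mm a turn.
- nut_turn (a joint): turn of the wing nut (rad), growing clockwise from above; 0 is home (its underside on the washer), negative is that far from home; starts at -9 to -5. The wings' direction in the case's frame is minus this angle: at 0 along the case's x. Light friction (about 1 N on a wing), stays where left. At home a rubber washer stops it springily: the wings give some 0.4 rad under 10 N and spring back, this value stays 0.
- bangle: rigid stone bangle lying flat, 74 mm outside diameter, 12 mm high, origin at the centre of its underside. On the glass of the case; not part of the job.
- loupe: folding jeweller's loupe, 76 x 26 x 22 mm high, lying on the glass, origin under its middle; not part of the job.
- bead_jar: small lidded jar, 52 mm diameter, 55 mm high, standing on the glass, origin at the centre of its underside; not part of the job.
- card_stand: small clear price-card stand, 40 x 70 mm foot, 50 mm high, on the glass, origin at the centre of its underside; not part of the job.

How it is judged:
By the outcome, as a careful person would: the job done as asked, in the order asked, and still so for the second after the job is handed in, with the robot touching nothing.
It also fails if it takes over 72 s, if anything falls off the work surface, if the arm or the gripper's body presses on something with over 40 N, if the wrist force passes 120 N, or if a joint passes its speed limit or range.

## Working session

There is one attempt and no reset: what is moved stays moved. The work goes in short steps, Python scripts to look and compute and a tool call to move; the robot and the scene stay as the last step left them, time stands still between calls to the robot, and variables do not carry over. Pictures are saved under pics/ and viewed, about 8 in all and at most 12, crops included, and the job is handed in when it is done.

Besides the shell and the picture viewer there is one more tool, called after ">>>" as name(argument=value, ...) on one line, values as JSON. play_rows: Moves the arm, as the interface text tells. Shifts and turns lie within -1 to 1; 1 stands for 1000 mm of shift or 2 pi rad of turn. Its arguments: {"type":"object","properties":{"motion":{"type":"array","items":{"type":"array","items":{"type":"number"}}},"squeeze":{"type":"number"}},"required":["motion"]}

```bash
mkdir -p pics; cat > h.py <<'E'
import numpy as np, cv2
from workcell import *
def snap(cam,name):
    i=camera_info(cam); im=read_camera(cam); cv2.imwrite(f'pics/{name}.png',im[:,:,::-1]); np.savez(f'pics/{name}.npz',K=i['intrinsics'],T=i['pose']); return im
def ray(name,u,v,z):
    d=np.load(f'pics/{name}.npz');K,T=d['K'],d['T']
    r=T[:3,:3]@np.linalg.solve(K,[u,v,1]);o=T[:3,3]
    return o+r*(z-o[2])/r[2]
def proj(name,P):
    d=np.load(f'pics/{name}.npz');K,T=d['K'],d['T']
    c=(np.asarray(P)-T[:3,3])@T[:3,:3];p=c@K.T
    return p[...,:2]/p[...,2:]
E
python3 - <<'E'
from h import *
for c in('top','side'):
    im=snap(c,c+'0'); i=camera_info(c); print(c,np.round(i['pose'],3).tolist(),np.round(i['intrinsics'],1).tolist())
print(read_state())
E
```

```text
top [[-0.027, -0.981, 0.192, 0.513], [-0.999, 0.019, -0.046, 0.067], [0.041, -0.193, -0.98, 0.798], [0.0, 0.0, 0.0, 1.0]] [[382.1, 0.0, 318.6], [0.0, 382.1, 206.1], [0.0, 0.0, 1.0]]
side [[0.848, -0.313, 0.429, 0.23], [-0.531, -0.514, 0.674, -0.599], [0.009, -0.799, -0.602, 0.648], [0.0, 0.0, 0.0, 1.0]] [[466.2, 0.0, 318.8], [0.0, 466.2, 204.1], [0.0, 0.0, 1.0]]
{'time': 0.1, 'q': array([ 1.10911511e+00,  2.64701709e-01,  1.60529727e+00, -1.89370926e-05,
        1.27371131e+00, -3.69063071e-02]), 'joint_vel': array([-0.00130236, -0.00157564, -0.0035358 ,  0.00024107, -0.00041468,
       -0.00079409]), 'joint_torque': array([-9.66112361e-05, -5.16706145e+01, -3.68589377e+01, -6.12761733e-05,
        6.22424457e-03,  1.35205451e-05]), 'tool_pos': array([0.27787988, 0.61438655, 0.23003813]), 'tcp_rot': array([-0.66211453, -3.07050909,  0.00323003]), 'wrist_force': array([-0.21229055,  0.26605911,  0.7285932 ]), 'torque': array([ 0.01433741, -0.00727743, -0.02288121]), 'width': 1.0016552690531197}
```

View pics/top0.png

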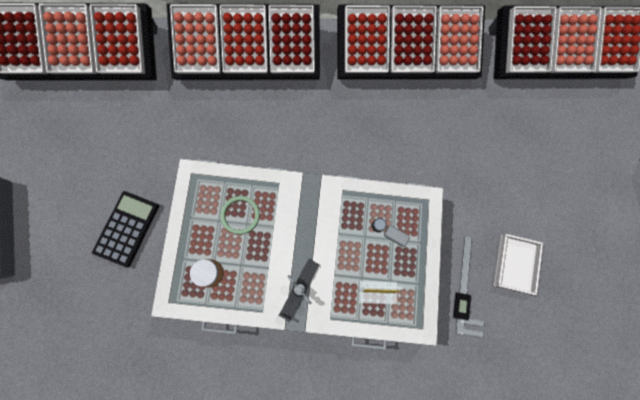

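View pics/side0.png

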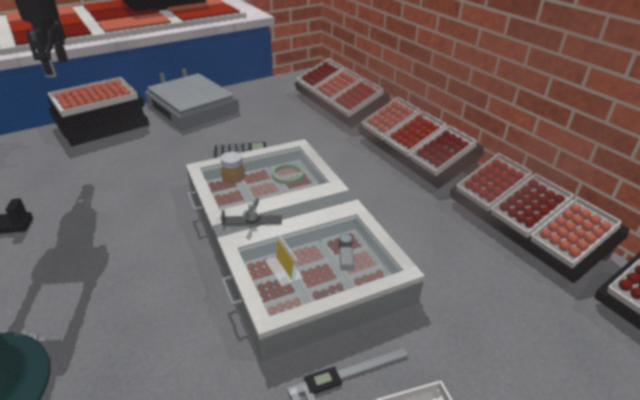

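The top view shows the case with corners near (180,160), (443,186), (437,343) and (153,318). The stud is near (300,290), with the strap running from about (285,318) to (313,263). The side view shows the nut near (252,212). Next I'll fit the case pose and zoom in.

```bash
python3 - <<'E'
from h import *
from scipy.optimize import least_squares
C=np.array([[.15,.262,.07],[.15,-.262,.07],[-.15,-.262,.07],[-.15,.262,.07]])
px=np.array([[180,160],[443,186],[437,343],[153,318]])
W=np.array([ray('top0',u,v,.07) for u,v in px]);print(W.round(3))
def tf(p,X): c,s=np.cos(p[2]),np.sin(p[2]);return np.c_[p[0]+c*X[:,0]-s*X[:,1],p[1]+s*X[:,0]+c*X[:,1],X[:,2]]
r=least_squares(lambda p:(tf(p,C)-W)[:,:2].ravel(),[.5,.05,0]);print(r.x,r.fun.round(4)); p=r.x
st=tf(p,np.array([[-.075,0,.0775],[-.075,0,.11]]));print(st,proj('top0',st),proj('side0',st)); print(proj('side0',tf(p,C)))
t=cv2.imread('pics/top0.png')[245:335,255:345];s=cv2.imread('pics/side0.png')[170:250,205:295]
t=cv2.resize(t,(400,400),interpolation=2);s=cv2.resize(s,(400,356),interpolation=2)
s=np.vstack([s,np.zeros((44,400,3),np.uint8)])
cv2.imwrite('pics/c1.png',np.hstack([t,s]))
E
```

```text
[[ 0.753  0.302  0.07 ]
 [ 0.691 -0.216  0.07 ]
 [ 0.395 -0.178  0.07 ]
 [ 0.455  0.338  0.07 ]]
[ 0.57349804  0.06137307 -0.11864975] [ 0.0008  0.0016 -0.     -0.0001 -0.0012 -0.0029  0.0005  0.0015]
[[0.49902534 0.07025094 0.0775    ]
 [0.49902534 0.07025094 0.11      ]] [[300.74043961 288.96506484]
 [300.65849253 289.32197125]] [[250.90882415 218.09678048]
 [249.57555806 204.80391937]]
[[302.70621175 138.37912077]
 [424.90996824 274.05321042]
 [259.7516568  334.41658936]
 [183.65031408 164.51892814]]
```

View pics/c1.png

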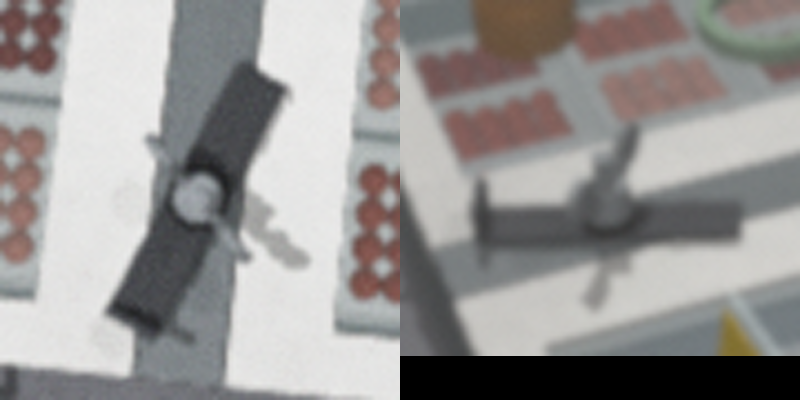

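```bash
python3 - <<'E'
from h import *
f=lambda u,v,z:ray('top0',255+u*.225,245+v*.225,z)
st=np.array([.499,.0703]);th=-.1186
print('studtop',f(198,198,.11))
def ca(d): return np.arctan2(d[1],d[0])-th
a,b=f(133,320,.0915),f(265,80,.0755);print('tab',a,b,'L',np.linalg.norm(a[:2]-st),np.linalg.norm(b[:2]-st))
for d in (a[:2]-st,(a-b)[:2],st-b[:2]): print('strap',(ca(d)-np.pi+np.pi)%(2*np.pi)-np.pi, (ca(d)-np.pi))
a,b=f(150,140,.1),f(245,258,.1);print('wing',a,b,np.linalg.norm(a-b),'caseang',ca((a-b)[:2]))
w=ca((a-b)[:2]);print('nut cand',[-w-k*np.pi for k in range(-1,5)])
for u in [(205,273),(397,295)]: print(ray('top0',*u,.1))
E
```

```text
studtop [0.49868826 0.07220426 0.11      ]
tab [0.45134114 0.09916367 0.0915    ] [0.54581285 0.04341125 0.0755    ] L 0.05571784438311101 0.053985628760330584
strap -0.4259494474780885 -0.4259494474780885
strap -0.41454487864977096 -0.41454487864977096
strap -0.4027743592723412 -0.4027743592723412
wing [0.52189723 0.09121626 0.1       ] [0.4745604  0.05396541 0.1       ] 0.06023621794045786 caseang 0.7853215266527467
nut cand [np.float64(2.356271126937046), np.float64(-0.7853215266527467), np.float64(-3.92691418024254), np.float64(-7.068506833832333), np.float64(-10.210099487422125), np.float64(-13.351692141011918)]
[0.53200827 0.23986064 0.1       ]
[ 0.48399505 -0.10243933  0.1       ]
```

```bash
cat >> h.py <<'E'
from scipy.spatial.transform import Rotation as R
S=np.array([.499,.071]);TH=-.1186
def pose():
    s=read_state();m=R.from_rotvec(s['tcp_rot']).as_matrix();return np.r_[s['tool_pos'],np.arctan2(m[1,0],m[0,0])],s
def rows(wps,w,p=None):
    "waypoints x,y,z,yaw -> rows; shift in tool axes before the row's turn"
    p=pose()[0] if p is None else p
    for q in wps:
        q=np.array(q);d=q-p;d[3]=(d[3]+np.pi)%(2*np.pi)-np.pi
        c,s=np.cos(p[3]),np.sin(p[3])
        x,y=d[0]*c+d[1]*s, d[0]*s-d[1]*c
        print([round(float(v),4) for v in (x,y,-d[2],-d[3]/2/np.pi)]+[w]); p=q
def strap(a,c=0.,z=.079,r=.054):
    ph=np.pi+TH+a;e=np.array([np.cos(ph),np.sin(ph)]);t=np.array([-e[1],e[0]])
    return np.r_[S+r*e+(.023+c)*t,z,ph-np.pi/2]
E
python3 - <<'E'
from h import *
p,s=pose();g=strap(-.415,.008,.16);print(p,g)
rows([p+(g-p)*np.array([k/10,k/10,max(0,(k-8)/2)**1,k/10]) for k in range(1,11)],0)
E
```

```text
[0.27787988 0.61438655 0.23003813 2.71682324] [0.43673927 0.07177592 0.16       1.03719633]
[-0.0368, -0.0429, -0.0, 0.0267, 0]
[-0.0435, -0.0361, -0.0, 0.0267, 0]
[-0.0489, -0.0284, -0.0, 0.0267, 0]
[-0.053, -0.0198, -0.0, 0.0267, 0]
[-0.0555, -0.0106, -0.0, 0.0267, 0]
[-0.0565, -0.0012, -0.0, 0.0267, 0]
[-0.0559, 0.0083, -0.0, 0.0267, 0]
[-0.0538, 0.0175, -0.0, 0.0267, 0]
[-0.0501, 0.0262, 0.035, 0.0267, 0]
[-0.045, 0.0342, 0.035, 0.0267, 0]
```

>>> play_rows(motion=[[-0.0368,-0.0429,0,0.0267,0],[-0.0435,-0.0361,0,0.0267,0],[-0.0489,-0.0284,0,0.0267,0],[-0.053,-0.0198,0,0.0267,0],[-0.0555,-0.0106,0,0.0267,0]], squeeze=20)

```text
time: 0.72
tool_pos: [0.3577, 0.3418, 0.2308]
tcp_rot: [1.862, 2.53, -0.001]
wrist_force: [-0.4, -0.3, -0.2]
width: -0.001
```

>>> play_rows(motion=[[-0.0565,-0.0012,0,0.0267,0],[-0.0559,0.0083,0,0.0267,0],[-0.0538,0.0175,0,0.0267,0],[-0.05,0.026,0.035,0.0267,0],[-0.045,0.034,0.035,0.0267,0]])

```text
time: 1.35
tool_pos: [0.4359, 0.0774, 0.1651]
tcp_rot: [2.731, 1.552, 0.003]
wrist_force: [1.5, 0.7, -0.8]
width: 0.006
```

>>> play_rows(motion=[[0,0,0,0,0]])

```text
time: 1.48
tool_pos: [0.433, 0.0757, 0.1621]
tcp_rot: [-2.73, -1.551, 0.01]
wrist_force: [0.1, 0.8, -0.1]
width: -0.001
```

```bash
python3 - <<'E'
from h import *
p,s=pose();g=strap(-.415,.008,.16);print(p,g,s['q'],s['width'],s['wrist_force'])
rows([g,strap(-.415,.008,.12),strap(-.415,.008,.079)],0)
snap('wrist','w1');T=np.load('pics/w1.npz');print(T['T'].round(3).tolist())
E
```

```text
[0.43303525 0.07572894 0.16208388 1.03313162] [0.43673927 0.07177592 0.16       1.03719633] [ 1.17051593e-01 -1.31210468e-01  2.15610478e+00 -8.32783063e-04
  1.12331999e+00  6.55090214e-01] -0.0011648870974632951 [ 0.1172465   0.83194157 -0.06112532]
[-0.0015, 0.0052, 0.0021, -0.0006, 0]
[0.0, 0.0, 0.04, -0.0, 0]
[0.0, 0.0, 0.041, -0.0, 0]
[[0.859, -0.489, -0.151, 0.472], [-0.512, -0.823, -0.246, 0.137], [-0.004, 0.289, -0.957, 0.305], [0.0, 0.0, 0.0, 1.0]]
```

View pics/w1.png

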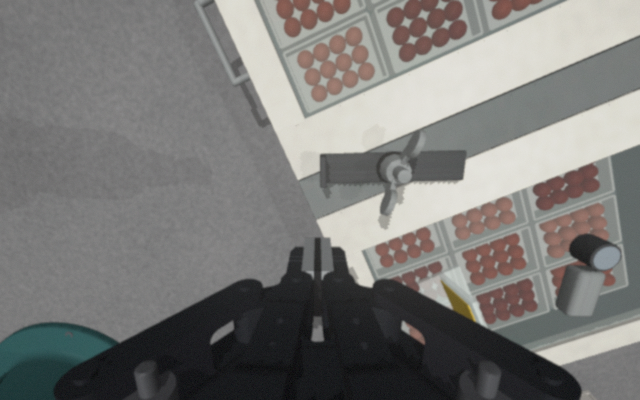

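The wrist view shows the tab end at (324,170), the strap's far end at (466,165), the stud tip near (402,175), and the wings near (417,140) and (387,212). I'll check these against the top view.

```bash
python3 - <<'E'
from h import *
print('stud',ray('w1',402,175,.11)); a=ray('w1',323,167,.0915);b=ray('w1',466,165,.0755);print(a,b)
d=(a-b)[:2];print('strap',(np.arctan2(d[1],d[0])-TH)-np.pi, 'strap centre',(a[:2]+b[:2])/2)
print(proj('w1',np.array([[*S,.11],[*S,.0775]])))
E
```

```text
stud [0.49986636 0.07231271 0.11      ]
[0.45477506 0.10163394 0.0915    ] [0.55215325 0.0421803  0.0755    ]
strap -0.42953621445512846 strap centre [0.50346415 0.07190712]
[[401.70018183 177.25126971]
 [390.41305897 168.45140167]]
```

>>> play_rows(motion=[[-0.0015,0.0052,0.042,0,0],[0,0,0.021,0,0],[0,0,0,0,0]])

```text
time: 1.9
tool_pos: [0.4376, 0.0763, 0.1014]
tcp_rot: [-2.724, -1.563, 0.004]
wrist_force: [0.8, -0.0, 0.9]
width: 0.002
```

```bash
python3 - <<'E'
from h import *
p,s=pose();print(p,strap(-.415,.008),s['wrist_force'],s['q'][5])
E
```

```text
[0.43763638 0.07634361 0.10144777 1.04182793] [0.43673927 0.07177592 0.079      1.03719633] [ 0.83379707 -0.01041806  0.93574366] 0.6449605923894349
```

```bash
sed -i 's/S=np.array(\[.499,.071\])/S=np.array([.4995,.072])/' h.py; python3 - <<'E'
from h import *
p,s=pose();print(p)
rows([strap(-.42,.008,.1014),strap(-.42,.008)],0)
E
```

```text
[0.43763638 0.07634361 0.10144777 1.04182793]
[-0.003, 0.0013, 0.0, 0.0015, 0]
[0.0, 0.0, 0.0224, -0.0, 0]
```

>>> play_rows(motion=[[-0.003,0.001,0,0.0015,0],[0,0,0.0224,0,0],[0,0,0,0,0]])

```text
time: 2.28
tool_pos: [0.438, 0.0723, 0.0802]
tcp_rot: [-2.734, -1.548, 0.001]
wrist_force: [-0.5, 0.8, -0.8]
width: -0.002
```

```bash
python3 - <<'E'
from h import *
p,s=pose();print(p,strap(-.42,.008),s['wrist_force'])
rows([strap(-.42-.13*k,.008*max(0,1-k/2)) for k in range(1,9)],0)
E
```

```text
[0.4380071  0.07232727 0.08023056 1.03033178] [0.43724393 0.07308722 0.079      1.03219633] [-0.4725085   0.78751526 -0.7732415 ]
[0.0115, -0.0041, 0.0012, 0.0204, 0]
[0.0112, -0.0025, -0.0, 0.0207, 0]
[0.0072, -0.0025, -0.0, 0.0207, 0]
[0.0072, -0.0025, -0.0, 0.0207, 0]
[0.0072, -0.0025, -0.0, 0.0207, 0]
[0.0072, -0.0025, -0.0, 0.0207, 0]
[0.0072, -0.0025, -0.0, 0.0207, 0]
[0.0072, -0.0025, -0.0, 0.0207, 0]
```

>>> play_rows(motion=[[0.0115,-0.004,0.001,0.0205,0],[0.0112,-0.0025,0,0.0207,0],[0.0072,-0.0025,0,0.0207,0],[0.0072,-0.0025,0,0.0207,0]])

```text
time: 2.78
tool_pos: [0.4534, 0.1079, 0.0803]
tcp_rot: [-3.041, -0.788, 0.0]
wrist_force: [-2.2, -0.3, 0.3]
width: 0.005
```

>>> play_rows(motion=[[0.0072,-0.0025,0,0.0207,0],[0.0072,-0.0025,0,0.0207,0],[0.0072,-0.0025,0,0.0207,0],[0.0072,-0.0025,0,0.0207,0],[0,0,0,0,0]])

```text
time: 3.4
tool_pos: [0.4786, 0.1262, 0.0804]
tcp_rot: [-3.141, 0.012, -0.003]
wrist_force: [-0.8, -0.7, -0.2]
width: -0.0
```

```bash
python3 - <<'E'
from h import *
p,s=pose();print(p,strap(-1.46),s['wrist_force'],s['q'])
rows([strap(-1.57)],0)
snap('top','t2');t=cv2.imread('pics/t2.png')[245:335,255:345];cv2.imwrite('pics/c2.png',cv2.resize(t,(540,540),interpolation=2))
E
```

```text
[ 0.47862216  0.12620235  0.08042278 -0.0075036 ] [ 0.47692209  0.12617784  0.079      -0.00780367] [-0.82569613 -0.71317085 -0.21637296] [2.07441410e-01 7.17737880e-02 2.12826668e+00 7.55227254e-05
 9.39529233e-01 1.78569635e+00]
[0.0044, -0.0022, 0.0014, 0.0176, 0]
```

View pics/c2.png

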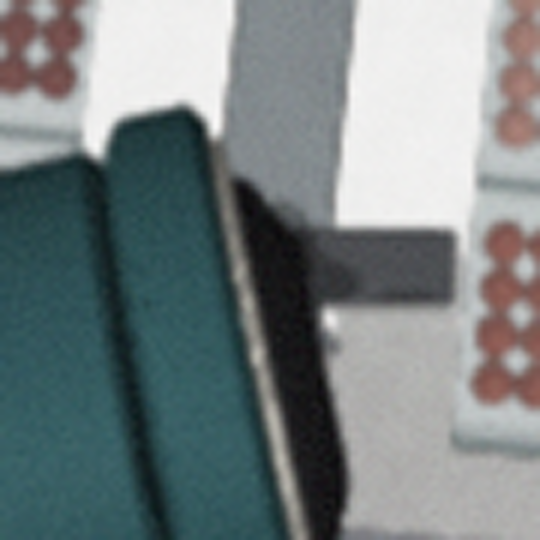

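The strap's free half is visible between about (320,230) and (452,303) in the crop, nearly square across. I'll measure its angle.

```bash
python3 - <<'E'
from h import *
f=lambda u,v:ray('t2',255+u/6,245+v/6,.0755)[:2]
for a,b in (((325,232),(448,229)),((325,304),(445,304)),((380,267),(452,266))):
    d=f(*a)-f(*b);print(np.arctan2(d[1],d[0])-TH-np.pi)
e=f(452,266);print(e,np.linalg.norm(e-S),np.arctan2(*(S-e)[::-1])-TH-np.pi)
E
```

```text
-1.4558058218433798
-1.4809524509003282
-1.466755824713214
[0.49678422 0.01552738] 0.05653788697412135 -1.5002495675058143
```

>>> play_rows(motion=[[0.0045,-0.0022,0,0.0176,0],[0,0,0,0,0],[-0.02,0,0,0,0],[0,0,-0.05,0,0],[-0.04,-0.02,-0.06,0,0]])

```text
time: 4.08
tool_pos: [0.4301, 0.1502, 0.1798]
tcp_rot: [3.135, -0.189, -0.001]
wrist_force: [0.7, 0.6, 1.1]
width: -0.0
```

>>> play_rows(motion=[[-0.06,-0.02,0,0,0],[0,0,0,0,0]])

```text
time: 4.32
tool_pos: [0.3703, 0.1782, 0.179]
tcp_rot: [-3.136, 0.18, 0.001]
wrist_force: [0.8, -0.8, -1.0]
width: -0.002
```

```bash
python3 - <<'E'
from h import *
p,s=pose();print(p,s['q'])
snap('top','t3');t=cv2.imread('pics/t3.png')[245:335,255:345]
snap('wrist','w3');w=cv2.imread('pics/w3.png')
cv2.imwrite('pics/c3.png',cv2.resize(t,(540,540),interpolation=2))
E
```

```text
[ 0.37034699  0.17824381  0.17895998 -0.11455761] [ 3.87259538e-01 -2.14547973e-01  2.19230966e+00  8.83027238e-04
  1.16428655e+00  2.07226433e+00]
```

View pics/c3.png

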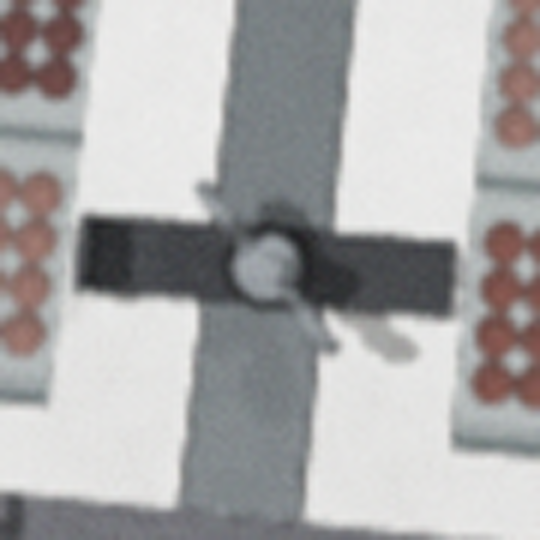

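```bash
python3 - <<'E'
from h import *
im=cv2.imread('pics/t3.png').max(2).astype(float)
c=[];e1=[];e2=[]
for u in list(range(278,290))+list(range(313,329)):
    col=cv2.resize(im[275:305,u:u+1],(1,300),interpolation=1)[:,0]  # rows
    on=np.where(col<125)[0]; 
    a,b=275+on[0]/10-.45,275+on[-1]/10-.45
    if 10<b-a<16: c.append((u,(a+b)/2));e1.append((u,a));e2.append((u,b))
print(len(c))
for c in (c,e1,e2):
    c=np.array(c);k=np.polyfit(c[:,0],c[:,1],1)
    A=ray('t3',278,np.polyval(k,278),.0755);B=ray('t3',329,np.polyval(k,329),.0755);d=(A-B)[:2]
    print('strap',np.arctan2(d[1],d[0])-TH-np.pi,A,B, np.std(np.polyval(k,c[:,0])-c[:,1]))
# bar edges at front & back of case: direction
W=[]
for v in list(range(185,255,4))+[308,312,316,320]:
    r=im[v,270:345]; 
    g=r<170; seg=np.where(g)[0]
    W.append((v,270+seg[0],270+seg[-1]))
W=np.array(W,float)
for i in (1,2):
    k=np.polyfit(W[:,0],W[:,i],1);A,B=[ray('t3',np.polyval(k,v),v,.07) for v in (185,320)];d=(A-B)[:2];print('bar TH',np.arctan2(d[1],d[0]),A)
E
```

```text
27
strap -1.555333956023421 [0.50312015 0.11208423 0.0755    ] [0.49339378 0.01811404 0.0755    ] 0.213073008571277
strap -1.5524814555344135 [0.51414752 0.11200914 0.0755    ] [0.50466262 0.01774707 0.0755    ] 0.11475630511722658
strap -1.5581678171741076 [0.49215882 0.11215887 0.0755    ] [0.48219407 0.01847875 0.0755    ] 0.46381066956902034
bar TH 0.14525415949851522 [0.699221   0.12568799 0.07      ]
bar TH 0.008707710916242808 [ 0.69701975 -0.00595627  0.07      ]
```

The strap measures -1.555 rad, so it is square. For the nut I'll use the gripper part-open and centred over the stud. Turning it clockwise makes the finger sides push both wings without pinching. First step: move above the stud and unwind the wrist.

```bash
python3 - <<'E'
from h import *
p,s=pose();g=np.array([*S,.16,3.7]);n=21
rows([np.r_[p[:3]+(g-p)[:3]*min(1,k/4),p[3]+(g-p)[3]*k/n] for k in range(1,6)],40)
print((g-p)[3]/n/2/np.pi)
E
```

```text
[0.0344, 0.0225, 0.0047, -0.0289, 40]
[0.0298, 0.0284, 0.0047, -0.0289, 40]
[0.0242, 0.0333, 0.0047, -0.0289, 40]
[0.0178, 0.0371, 0.0047, -0.0289, 40]
[0.0, 0.0, -0.0, -0.0289, 40]
0.0289280826078939
```

>>> play_rows(motion=[[0.0344,0.0225,0.0047,-0.0289,40],[0.0298,0.0284,0.0047,-0.0289,40],[0.0242,0.0333,0.0047,-0.0289,40],[0.0178,0.0371,0.0047,-0.0289,40],[0,0,0,-0.0289,40]])

```text
time: 5.05
tool_pos: [0.5026, 0.0688, 0.1592]
tcp_rot: [2.899, 1.21, -0.002]
wrist_force: [0.8, -0.5, -0.4]
width: 0.468
```

>>> play_rows(motion=[[0,0,0,-0.0289,40],[0,0,0,-0.0289,40],[0,0,0,-0.0289,40],[0,0,0,-0.0289,40],[0,0,0,-0.0289,40]])

```text
time: 5.68
tool_pos: [0.5006, 0.0706, 0.1594]
tcp_rot: [-2.071, -2.361, 0.002]
wrist_force: [0.1, -0.3, 0.3]
width: 0.469
```

>>> play_rows(motion=[[0,0,0,-0.0289,40],[0,0,0,-0.0289,40],[0,0,0,-0.0289,40],[0,0,0,-0.0289,40],[0,0,0,-0.0289,40]])

```text
time: 6.3
tool_pos: [0.5006, 0.0705, 0.1594]
tcp_rot: [-0.826, -3.03, 0.001]
wrist_force: [0.0, -0.3, 0.3]
width: 0.468
```

>>> play_rows(motion=[[0,0,0,-0.0289,40],[0,0,0,-0.0289,40],[0,0,0,-0.0289,40],[0,0,0,-0.0289,40],[0,0,0,-0.0289,40]])

```text
time: 6.92
tool_pos: [0.5007, 0.0706, 0.1594]
tcp_rot: [0.586, -3.085, 0.0]
wrist_force: [-0.4, 0.5, 0.6]
width: 0.468
```

```bash
python3 - <<'E'
from h import *
p,s=pose();print(p,s['q'],s['width'],s['wrist_force'],s['torque']);g=np.array([*S,.16,3.7]);rows([g],40)
snap('wrist','w4')
print(proj('w4',np.array([[*S,.11],[*S,.0775]])))
E
```

```text
[ 0.50067835  0.07058725  0.15941813 -2.76596954] [ 9.09962955e-02  1.49921441e-03  2.03733281e+00 -3.27923761e-04
  1.10397862e+00 -1.85527535e+00] 0.4677885689100892 [-0.39501479  0.51275846  0.55239584] [ 0.01858136 -0.01292678 -0.01332653]
[0.0006, 0.0017, -0.0006, -0.0291, 40]
[[321.844875   219.58181535]
 [321.25367069 205.65467614]]
```

View pics/w4.png

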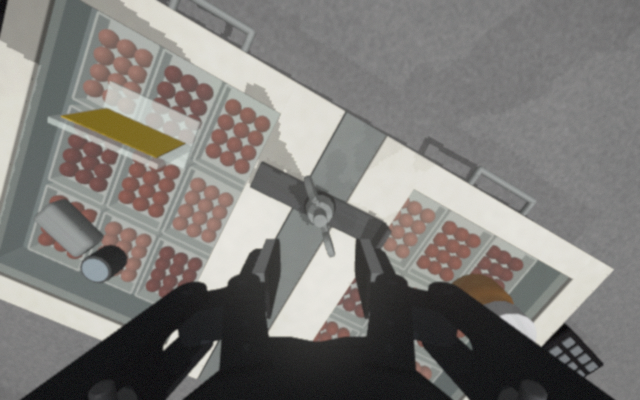

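The wrist view shows the stud tip at (320,216), where it was predicted. The wings run from (309,180) to (331,252), roughly across the finger line, so the fingers can descend.

>>> play_rows(motion=[[0.0006,0.0017,0.036,0,40],[0,0,0.035,0,40],[0,0,0,0,40]])

```text
time: 7.35
tool_pos: [0.4963, 0.072, 0.0858]
tcp_rot: [0.573, -3.081, -0.001]
wrist_force: [-1.1, 0.1, 0.2]
width: 0.47
```

>>> play_rows(motion=[[0,0,0,0.0285,40],[0,0,0,0.0285,40],[0,0,0,0.0285,40],[0,0,0,0.0285,40],[0,0,0,0.0285,40]])

```text
time: 7.98
tool_pos: [0.5008, 0.0726, 0.091]
tcp_rot: [0.827, 3.029, 0.001]
wrist_force: [-0.2, -0.6, 0.1]
width: 0.467
```

>>> play_rows(motion=[[0,0,0,0.0285,40],[0,0,0,0.0285,40],[0,0,0,0.0285,40]])

```text
time: 8.35
tool_pos: [0.5009, 0.0724, 0.091]
tcp_rot: [1.6, 2.701, 0.001]
wrist_force: [-0.1, -1.1, -0.1]
width: 0.469
```

```bash
python3 - <<'E'
from h import *
p,s=pose();print(p,s['q'],s['width'],s['wrist_force'],s['torque'])
snap('side','s5');snap('wrist','w5')
a=cv2.resize(cv2.imread('pics/s5.png')[160:250,190:310],(480,360),interpolation=2)
b=cv2.resize(cv2.imread('pics/w5.png')[150:350,240:400],(288,360))
cv2.imwrite('pics/c5.png',np.hstack([a,b]))
E
```

```text
[0.50085593 0.07239384 0.09095352 2.07162486] [ 9.47476261e-02  7.81598844e-02  2.09849690e+00 -7.52817612e-04
  9.62476723e-01 -4.05652993e-01] 0.4685788319544771 [-0.06827671 -1.14769502 -0.12687899] [-0.13035179 -0.09422584  0.05405955]
```

View pics/c5.png

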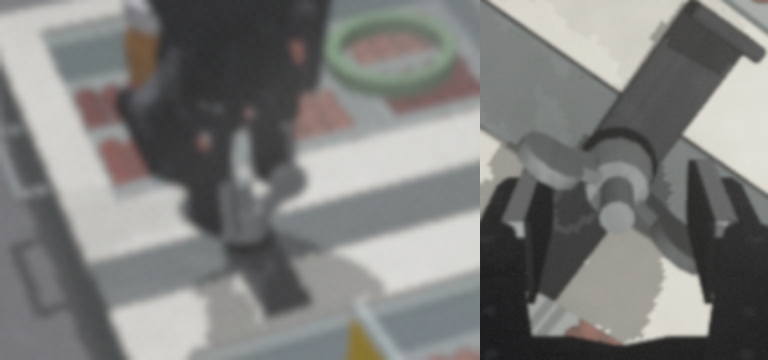

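>>> play_rows(motion=[[0,0,0,0.0285,40],[0,0,0,0.0285,40],[0,0,0,0.0285,40],[0,0,0,0.0285,40],[0,0,0,0.0285,40]])

```text
time: 9.07
tool_pos: [0.5, 0.0726, 0.0903]
tcp_rot: [2.609, 1.749, 0.001]
wrist_force: [-0.4, -1.2, -0.0]
width: 0.47
```

>>> play_rows(motion=[[0,0,0,0.0285,40],[0,0,0,0.0285,40],[0,0,0,0.0285,40],[0,0,0,0.0285,40],[0,0,0,0.0285,40]])

```text
time: 9.7
tool_pos: [0.5002, 0.0727, 0.0903]
tcp_rot: [3.109, 0.447, 0.002]
wrist_force: [0.1, -0.1, 0.3]
width: 0.471
```

>>> play_rows(motion=[[0,0,0,0.0285,40],[0,0,0,0.0285,40],[0,0,0,0.0285,40],[0,0,0,0.0285,40],[0,0,0,0,40]])

```text
time: 10.32
tool_pos: [0.5001, 0.0728, 0.0902]
tcp_rot: [-3.071, 0.661, -0.002]
wrist_force: [-0.3, -0.1, 0.0]
width: 0.468
```

```bash
python3 - <<'E'
from h import *
p,s=pose();print(p,s['q'],s['wrist_force'],s['torque'])
snap('wrist','w6')
cv2.imwrite('pics/c6.png',cv2.resize(cv2.imread('pics/w6.png')[120:350,200:440],(480,460)))
E
```

```text
[ 0.50014809  0.07284434  0.09020498 -0.42415154] [9.53180207e-02 7.86404967e-02 2.09958500e+00 4.45643309e-05
 9.62014850e-01 2.09024003e+00] [-0.33294696 -0.06902056  0.03348598] [-0.05224603 -0.05062664 -0.00404792]
```

View pics/c6.png

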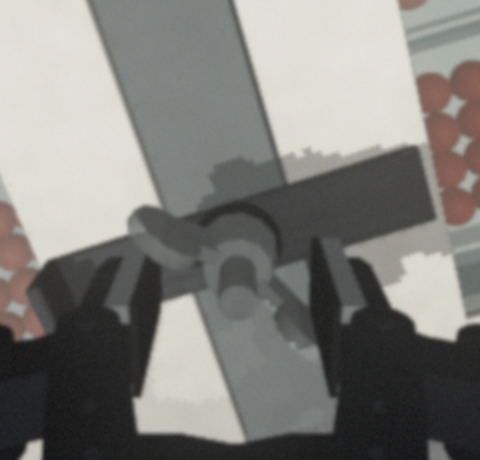

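The nut has followed the fingers. The wings sit at about (145,225) and (300,325) in the crop, against the finger sides, and the strap hasn't moved. Now I lift, wind back CCW and re-enter.

```bash
python3 - <<'E'
from h import *
a=ray('w6',272.5,232.5,.103);b=ray('w6',350,282.5,.103);print(a,b,np.linalg.norm(a-b),(a+b)/2)
d=(b-a)[:2];w=np.arctan2(d[1],d[0]);y=-.424;print('wing world',w,'finger dir',y-np.pi/2,'delta',(y-np.pi/2-w)%np.pi,'nut',[-(w-TH)-k*np.pi for k in range(4)])
E
```

```text
[0.52545316 0.08412184 0.103     ] [0.48448101 0.06040121 0.103     ] 0.047343268147202425 [0.50496708 0.07226153 0.103     ]
wing world -2.6167984855228537 finger dir -1.9947963267948965 delta 0.6220021587279572 nut [np.float64(2.498198485522854), np.float64(-0.6433941680669393), np.float64(-3.7849868216567324), np.float64(-6.926579475246525)]
```

>>> play_rows(motion=[[0,0,0,-0.015,40],[0,0,-0.03,0,40],[0,0,-0.02,0,40],[0,0,0,-0.0285,40],[0,0,0,-0.0285,40]])

```text
time: 11.0
tool_pos: [0.4998, 0.073, 0.1403]
tcp_rot: [-3.141, -0.055, -0.002]
wrist_force: [-0.6, 0.1, -0.4]
width: 0.472
```

>>> play_rows(motion=[[0,0,0,-0.0285,40],[0,0,0,-0.0285,40],[0,0,0,-0.0285,40],[0,0,0,-0.0285,40],[0,0,0,-0.0285,40]])

```text
time: 11.62
tool_pos: [0.4995, 0.073, 0.1397]
tcp_rot: [-2.808, -1.409, -0.001]
wrist_force: [0.0, -0.5, -0.3]
width: 0.465
```

>>> play_rows(motion=[[0,0,0,-0.0285,40],[0,0,0,-0.0285,40],[0,0,0,-0.0285,40],[0,0,0,-0.0285,40],[0,0,0,-0.0285,40]])

```text
time: 12.25
tool_pos: [0.4995, 0.073, 0.1397]
tcp_rot: [1.921, 2.486, 0.001]
wrist_force: [-0.3, -0.5, 0.5]
width: 0.467
```

>>> play_rows(motion=[[0,0,0,-0.0285,40],[0,0,0,-0.0285,40],[0,0,0,-0.0285,40],[0,0,0,-0.0285,40],[0,0,0,-0.0285,40]])

```text
time: 12.88
tool_pos: [0.4995, 0.073, 0.1397]
tcp_rot: [0.656, 3.072, 0.0]
wrist_force: [0.4, -0.3, 0.7]
width: 0.47
```

>>> play_rows(motion=[[0,0,0,-0.0285,40],[0,0,0,-0.0285,40],[0,0,0,-0.0285,40],[0,0,0,-0.0285,40],[0,0,0,-0.0285,40]])

```text
time: 13.5
tool_pos: [0.4995, 0.073, 0.1397]
tcp_rot: [-0.739, 3.053, 0.0]
wrist_force: [0.4, -0.2, -0.4]
width: 0.468
```

```bash
python3 - <<'E'
from h import *
p,s=pose();print(p,s['q'][5],s['wrist_force'],s['torque']);rows([[*S,p[2],p[3]]],40)
snap('wrist','w7')
cv2.imwrite('pics/c7.png',cv2.resize(cv2.imread('pics/w7.png')[120:350,200:440],(480,460)))
E
```

```text
[ 0.49948558  0.07300561  0.13967832 -2.66685414] -1.949997238681101 [ 0.39006736 -0.17150218 -0.35339626] [-0.08582598 -0.00366064 -0.00467539]
[0.0004, -0.0009, -0.0, -0.0, 40]
```

View pics/c7.png

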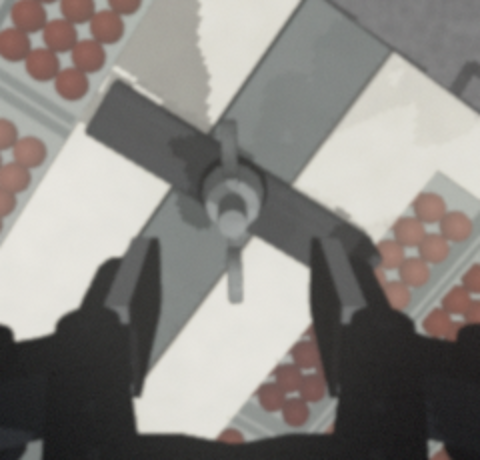

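The wings are upright, from (230,125) to (236,300), and perpendicular to the finger line. The nut is at about -3.8 rad. Second stroke now.

>>> play_rows(motion=[[0,-0.001,0.03,0,40],[0,0,0.02,0,40],[0,0,0,0.0285,40],[0,0,0,0.0285,40],[0,0,0,0.0285,40]])

```text
time: 14.18
tool_pos: [0.4999, 0.0721, 0.0895]
tcp_rot: [0.122, 3.139, 0.0]
wrist_force: [-0.3, 0.5, -0.1]
width: 0.47
```

>>> play_rows(motion=[[0,0,0,0.0285,40],[0,0,0,0.0285,40],[0,0,0,0.0285,40],[0,0,0,0.0285,40],[0,0,0,0.0285,40]])

```text
time: 14.8
tool_pos: [0.4999, 0.0722, 0.0895]
tcp_rot: [-1.469, -2.777, -0.0]
wrist_force: [0.4, -0.4, -0.5]
width: 0.468
```

>>> play_rows(motion=[[0,0,0,0.0285,40],[0,0,0,0.0285,40],[0,0,0,0.0285,40],[0,0,0,0.0285,40],[0,0,0,0.0285,40]])

```text
time: 15.42
tool_pos: [0.5, 0.0722, 0.0895]
tcp_rot: [-2.526, -1.867, -0.001]
wrist_force: [-0.2, 0.7, -0.3]
width: 0.472
```

>>> play_rows(motion=[[0,0,0,0.0285,40],[0,0,0,0.0285,40],[0,0,0,0.0285,40],[0,0,0,0.0285,40],[0,0,0,0.0285,40]])

```text
time: 16.05
tool_pos: [0.5, 0.0722, 0.0895]
tcp_rot: [-3.086, -0.59, -0.001]
wrist_force: [-0.5, -0.1, -0.4]
width: 0.466
```

```bash
python3 - <<'E'
from h import *
p,s=pose();print(p,s['q'][5],s['wrist_force'],s['torque'])
w=p[3]-np.pi/2-.622; print('nut',[-(w-TH)-k*np.pi for k in range(-2,4)])
E
```

```text
[0.50002621 0.07216833 0.08953636 0.37765015] 1.2868965772971188 [-0.5442809  -0.10420042 -0.37275253] [ 0.06125772 -0.0510432   0.00604326]
nut [np.float64(7.979731484842956), np.float64(4.838138831253163), np.float64(1.6965461776633701), np.float64(-1.445046475926423), np.float64(-4.586639129516216), np.float64(-7.7282317831060094)]
```

>>> play_rows(motion=[[0,0,0,0.0285,40],[0,0,0,0.0285,40],[0,0,0,0.0285,40],[0,0,0,0.0285,40],[0,0,0,0.02,40]])

```text
time: 16.68
tool_pos: [0.4999, 0.0721, 0.0895]
tcp_rot: [-3.058, 0.721, -0.0]
wrist_force: [0.1, 0.7, -0.6]
width: 0.471
```

>>> play_rows(motion=[[0,0,0,-0.02,40],[0,0,-0.03,0,40],[0,0,-0.02,0,40],[0,0,0,-0.0285,40],[0,0,0,-0.0285,40]])

```text
time: 17.3
tool_pos: [0.5003, 0.0722, 0.1402]
tcp_rot: [-3.141, -0.049, -0.002]
wrist_force: [-0.7, -0.3, -0.9]
width: 0.475
```

>>> play_rows(motion=[[0,0,0,-0.0285,40],[0,0,0,-0.0285,40],[0,0,0,-0.0285,40],[0,0,0,-0.0285,40],[0,0,0,-0.0285,40]])

```text
time: 17.92
tool_pos: [0.4999, 0.0721, 0.1396]
tcp_rot: [-2.81, -1.404, -0.0]
wrist_force: [-0.1, -0.1, 1.0]
width: 0.471
```

>>> play_rows(motion=[[0,0,0,-0.0285,40],[0,0,0,-0.0285,40],[0,0,0,-0.0285,40],[0,0,0,-0.0285,40],[0,0,0,-0.0285,40]])

```text
time: 18.55
tool_pos: [0.4999, 0.0721, 0.1396]
tcp_rot: [1.926, 2.482, 0.0]
wrist_force: [-0.9, -0.0, 0.5]
width: 0.47
```

>>> play_rows(motion=[[0,0,0,-0.0285,40],[0,0,0,-0.0285,40],[0,0,0,-0.0285,40],[0,0,0,-0.0285,40],[0,0,0,-0.0285,40]])

```text
time: 19.18
tool_pos: [0.4999, 0.0721, 0.1396]
tcp_rot: [0.661, 3.071, 0.0]
wrist_force: [-0.4, 0.0, -0.1]
width: 0.468
```

>>> play_rows(motion=[[0,0,0,-0.0285,40],[0,0,0,-0.0285,40],[0,0,0,-0.0285,40],[0,0,0,0,40]])

```text
time: 19.68
tool_pos: [0.4999, 0.0721, 0.1395]
tcp_rot: [-0.165, 3.137, 0.0]
wrist_force: [0.5, -0.2, -0.4]
width: 0.469
```

```bash
python3 - <<'E'
from h import *
p,s=pose();print(p,s['q'][5],s['wrist_force'],s['torque']);rows([[*S,p[2],p[3]]],40)
snap('wrist','w8')
cv2.imwrite('pics/c8.png',cv2.resize(cv2.imread('pics/w8.png')[120:350,200:440],(480,460)))
E
```

```text
[ 0.49987436  0.07208151  0.1395104  -3.03677505] -1.5818471171000266 [ 0.54663859 -0.18079709 -0.37678728] [-0.0249948   0.00993786 -0.03241674]
[0.0004, -0.0, -0.0, -0.0, 40]
```

View pics/c8.png

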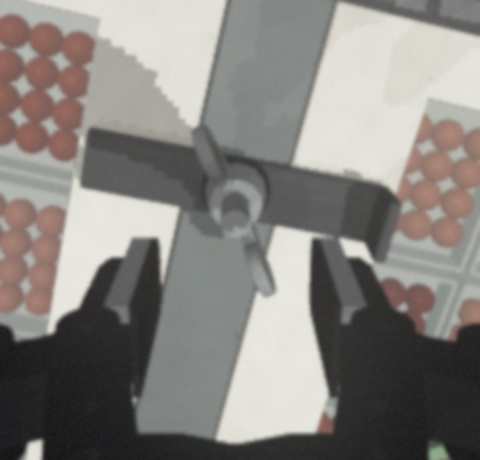

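The wings now run from (200,130) to (268,290), and home lies along the bar. That leaves about 0.6 rad, consistent with the estimate. Last stroke, finishing in small steps and watching the torque.

>>> play_rows(motion=[[0,0,0.03,0,40],[0,0,0.02,0,40],[0,0,0,0.0285,40],[0,0,0,0.0285,40],[0,0,0,0.0285,40]])

```text
time: 20.35
tool_pos: [0.4998, 0.0721, 0.0893]
tcp_rot: [-0.686, -3.066, -0.0]
wrist_force: [0.5, -0.0, -0.9]
width: 0.464
```

>>> play_rows(motion=[[0,0,0,0.025,40],[0,0,0,0.025,40],[0,0,0,0.025,40],[0,0,0,0,40],[0,0,0,0,40]])

```text
time: 20.98
tool_pos: [0.4999, 0.0721, 0.0894]
tcp_rot: [1.368, 2.828, 0.0]
wrist_force: [-0.1, 0.4, -0.6]
width: 0.47
```

```bash
cat > t.py <<'E'
from h import *
p,s=pose();w=p[3]-np.pi/2-.622; print(p.round(4),s['q'][5],s['wrist_force'].round(2),s['torque'].round(3),'nut',(-(w-TH)+np.pi/2)%np.pi-np.pi/2)
E
python3 t.py
```

```text
[0.4999 0.0721 0.0894 2.2408] -0.5760534963837842 [-0.1   0.37 -0.58] [-0.017  0.029 -0.027] nut -0.16657170835334956
```

>>> play_rows(motion=[[0,0,0,0.008,40],[0,0,0,0.008,40],[0,0,0,0,40]])

```text
time: 21.35
tool_pos: [0.4998, 0.0721, 0.0893]
tcp_rot: [1.508, 2.756, 0.0]
wrist_force: [-0.2, 0.7, 0.7]
width: 0.462
```

```bash
python3 t.py
```

```text
[0.4998 0.0721 0.0893 2.1401] -0.4754561655235905 [-0.2   0.73  0.66] [ 0.035  0.008 -0.005] nut -0.065897230632741
```

>>> play_rows(motion=[[0,0,0,0.008,40],[0,0,0,0.008,40],[0,0,0,0.008,40],[0,0,0,0,40]])

```text
time: 21.85
tool_pos: [0.4998, 0.0722, 0.0893]
tcp_rot: [1.711, 2.635, 0.0]
wrist_force: [-0.3, 0.7, -0.7]
width: 0.468
```

```bash
python3 t.py
```

```text
[0.4998 0.0722 0.0893 1.9898] -0.325159902379743 [-0.27  0.65 -0.69] [ 0.127 -0.009  0.04 ] nut 0.08438967525855068
```

>>> play_rows(motion=[[0,0,0,0.008,40],[0,0,0,0.008,40],[0,0,0,0,40]])

```text
time: 22.22
tool_pos: [0.4998, 0.0722, 0.0893]
tcp_rot: [1.841, 2.546, 0.0]
wrist_force: [-0.0, 1.4, -0.3]
width: 0.465
```

```bash
python3 t.py
```

```text
[0.4998 0.0722 0.0893 1.8896] -0.2248495350112528 [-0.01  1.42 -0.26] [ 0.137 -0.057  0.182] nut 0.18462637555727812
```

>>> play_rows(motion=[[0,0,0,0.006,40],[0,0,0,0,40]])

```text
time: 22.48
tool_pos: [0.4998, 0.0722, 0.0893]
tcp_rot: [1.888, 2.511, 0.0]
wrist_force: [0.9, 1.4, 0.2]
width: 0.469
```

```bash
python3 t.py
```

```text
[0.4998 0.0722 0.0893 1.8518] -0.1870421413554282 [0.9  1.39 0.23] [0.174 0.001 0.122] nut 0.22243590153753878
```

>>> play_rows(motion=[[0,0,0,-0.02,40],[0,0,0,-0.025,40],[0,0,0,-0.025,40],[0,0,-0.04,0,40],[0,0,-0.05,0,40]])

```text
time: 23.1
tool_pos: [0.4983, 0.0717, 0.1787]
tcp_rot: [-1.294, -2.859, 0.004]
wrist_force: [-0.0, 0.6, 1.2]
width: 0.463
```

```bash
python3 - <<'E'
from h import *
p,s=pose();print(p);g=np.array([.37,.18,.19,p[3]]);rows([p+(g-p)*k/3 for k in (1,2,3)],40)
E
```

```text
[0.49829084 0.07168722 0.1786694  2.29130852]
[0.0553, -0.0083, -0.0038, -0.0, 40]
[0.0553, -0.0083, -0.0038, -0.0, 40]
[0.0553, -0.0083, -0.0038, -0.0, 40]
```

>>> play_rows(motion=[[0.055,-0.008,-0.004,0,40],[0.055,-0.008,-0.004,0,40],[0.055,-0.008,0,0,40],[0,0,0,0,40]])

```text
time: 23.6
tool_pos: [0.3706, 0.1818, 0.1871]
tcp_rot: [-1.289, -2.864, 0.0]
wrist_force: [1.0, -0.7, -1.1]
width: 0.469
```

```bash
python3 - <<'E'
from h import *
snap('top','t9');snap('side','s9')
t=cv2.resize(cv2.imread('pics/t9.png')[245:335,255:345],(540,540),interpolation=2)
s=cv2.resize(cv2.imread('pics/s9.png')[130:330,180:420],(250,208));s=np.vstack([s,np.zeros((332,250,3),np.uint8)])
cv2.imwrite('pics/c9.png',np.hstack([t,s]))
d=cv2.absdiff(cv2.imread('pics/t9.png'),cv2.imread('pics/t3.png')).max(2);c=np.argwhere(d[150:350,270:450]>50);print(len(c),c.min(0)+[150,270] if len(c) else '',c.max(0)+[150,270] if len(c) else '')
E
```

```text
152 [274 288] [308 323]
```

View pics/c9.png

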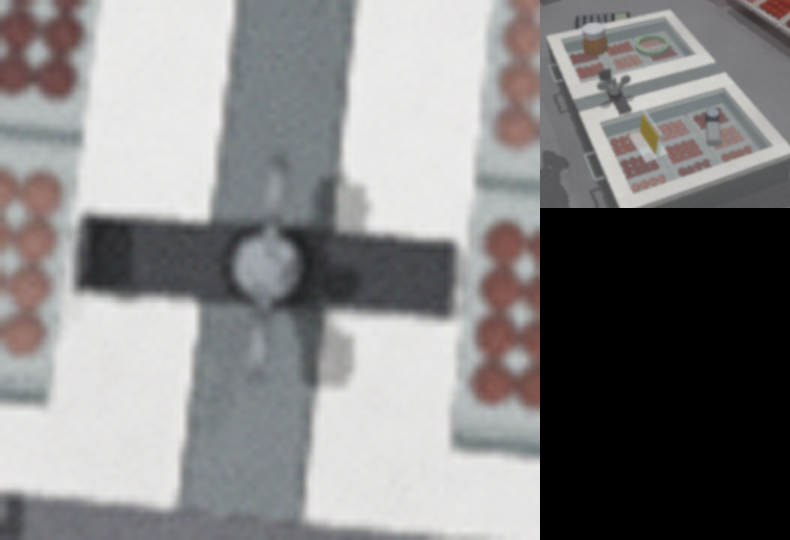

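The wings lie along the centre bar, from (278,165) to (257,375), with a slope of 0.10 against 0.106 for the bar. The strap is unchanged and square, and the objects on the glass haven't moved. Handing in.

```bash
python3 -c "
from workcell import *
print(finish_job())"
```

```text
the job is handed in; nothing more can be done
None
```

Both lids are fastened: the strap lies square across them and the wing nut is home. I handed the job in at about 24 s of robot time.

- **Strap:** I pushed the tab round with the shut fingertips. The top camera then put it at about -1.555 rad against a target of -1.571, and the last picture showed no change.
- **Wing nut:** I turned it clockwise about 7 rad in three strokes. The part-open fingers (40 mm apart, never closed on the nut) pushed both wings with their sides. I stopped about 0.2 rad into the rubber stop, where the wrist torque read 0.12–0.18 N m, and then backed off.
- **Last checks:** After backing off, the wings lie along the centre bar to within about 0.01–0.02 rad. In the before-and-after top pictures, I compared the area covering the strap and the right lid, and only the nut had changed. The jar and bangle on the left lid I checked only by eye, and they look unmoved. Wrist forces in the readings stayed around 2 N or less.
- **Failed or disagreed:** My attempt to recheck the case's angle from the bar edges failed, so the strap and nut angles rest on the corner fit. That fit has 1–3 mm residuals, or about 0.005 rad. The torque reading was noisy: it fell from 0.18 to 0.12 N m on the last small step, so I relied on the picture as well.

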